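# Gather the spacers in the cut corner of the parts tray over the light plate

### The job

Pick up the white parts tray by its carrying bar and tilt it by about 30 degrees, cut-off corner lowest, until all five loose steel spacers have slid together into that corner. Finish while still holding the tray like that, steady, with the cut-off corner about 5 cm above the light plate so that the spacers can be inspected there; do not let go or put it down. Spill nothing, keep off the light plate, and leave the jar, bottle, screwdriver and case where they are.

Things in the scene. Friction and masses are not known exactly. Their poses are not given: they have to be found in the camera images.
- tray: White plastic open tray, 180 (its x) by 130 mm (its y), walls 40 high, walls and floor 4 thick, 0.18 to 0.29 kg, level on the bench at any yaw. The +x +y corner is cut off at 45 degrees (35 mm off each side) and closed by a slanting wall; the others are square. A carrying bar runs along x over its middle. Origin: centre of the 180 x 130 underside; z up.
- tray_grip (a point): Centre of the tray's carrying bar (tray frame: 0, 0, 75 mm); axes as the tray's. The bar is straight, 180 mm long (along x), 16 mm wide (along y, gripped across this) and 22 mm tall, joining the tops of two uprights on the short walls; underside 64 mm, top 86 mm above the tray's underside.
- tray_corner (a point): Point inside the tray at the foot of the slanting wall, middle of its length, on the inner floor (tray frame: 69.7, 44.7, 4 mm); axes as the tray's.
- tray_lip (a point): Outer underside edge of the cut-off corner, middle of its length (tray frame: 72.5, 47.5, 0 mm); axes as the tray's. It is the lowest part of the tray when that corner is lowest.
- spacer0: Loose smooth steel spacer, round, 18 mm diameter, 10 mm tall, with a dark bore, 16 g; origin at the centre of its underside, z up. It lies flat on the tray's floor and slides on it from about 8 to 13 degrees of slope; against a wall it needs more.
- spacer1: Loose smooth steel spacer, round, 18 mm diameter, 10 mm tall, with a dark bore, 16 g; origin at the centre of its underside, z up. It lies flat on the tray's floor and slides on it from about 8 to 13 degrees of slope; against a wall it needs more.
- spacer2: Loose smooth steel spacer, round, 18 mm diameter, 10 mm tall, with a dark bore, 16 g; origin at the centre of its underside, z up. It lies flat on the tray's floor and slides on it from about 8 to 13 degrees of slope; against a wall it needs more.
- spacer3: Loose smooth steel spacer, round, 18 mm diameter, 10 mm tall, with a dark bore, 16 g; origin at the centre of its underside, z up. It lies flat on the tray's floor and slides on it from about 8 to 13 degrees of slope; against a wall it needs more.
- spacer4: Loose smooth steel spacer, round, 18 mm diameter, 10 mm tall, with a dark bore, 16 g; origin at the centre of its underside, z up. It lies flat on the tray's floor and slides on it from about 8 to 13 degrees of slope; against a wall it needs more.
- plate: Light plate fixed to the bench: flat square slab 160 x 160 x 18 mm, aluminium rim with a white top; origin at the centre of its underside, x and y along its sides.
- plate_top (a point): Centre of the light plate's top face, 18 mm above the bench; axes as the plate's.
- jar: Amber glass jar with a white lid, 48 mm diameter, 60 mm tall, loose, standing; a bystander. Origin at the centre of its underside.
- flask: Small white plastic bottle with a blue cap, 36 mm diameter, 85 mm tall, loose, standing; a bystander. Origin at the centre of its underside.
- driver: Screwdriver, 170 mm long, lying along its x, loose; a bystander. Origin under its middle.
- case: Black closed case 110 x 70 x 28 mm, loose; a bystander. Origin at the centre of its underside.
Things that resemble listed ones, but are neither listed nor needed, are in the scene too. Of the things like the plate, leave any that is yellow; of the rest the larger one is meant.

How it is judged (in metres and radians):
At the end, for the whole second after the job is handed in: Tray held in the fingers, at rest, tilted 17 to 50 degrees, both its x and y sloping down at least 7; cut corner's lower edge within the light plate's square, 15 to 120 mm above it, not touching; all five spacers at rest on the tray floor within 70 mm of the slanting wall's foot (angle between tray's own z axis and vertical between 0.3 and 0.87 rad and angle between tray's own x axis and vertical above 1.6908 rad and angle between tray's own y axis and vertical above 1.6908 rad and x of tray_lip in the frame of plate_top between -0.08 and 0.08 m and y of tray_lip in the frame of plate_top between -0.08 and 0.08 m and z of tray_lip in the frame of plate_top between 0.015 and 0.12 m and contact force between the fingers and tray above 1 N and contact force between tray and plate below 0.1 N and linear speed of each of tray, spacer0, spacer1, spacer2, spacer3, spacer4 below 0.03 m/s and angular speed of tray below 0.15 rad/s and distance between each of spacer0, spacer1, spacer2, spacer3, spacer4 and tray_corner below 0.07 m and z of spacer0 in the frame of tray between 0 and 0.025 m and z of spacer1 in the frame of tray between 0 and 0.025 m and z of spacer2 in the frame of tray between 0 and 0.025 m and z of spacer3 in the frame of tray between 0 and 0.025 m and z of spacer4 in the frame of tray between 0 and 0.025 m); the arm keeps its last pose, push and grip.
It fails at once if a spacer leaves the tray (distance between any of spacer0, spacer1, spacer2, spacer3, spacer4 and tray above 0.15 m).
It fails at once if the light plate is touched (contact force between plate and tray above 1 N or contact force between plate and the arm above 1 N or contact force between plate and the fingers above 1 N).
It fails at once if the jar, bottle, screwdriver or case is moved by more than 30 mm (distance of any of jar, flask, driver, case from where it was at the start of the episode above 0.03 m).
It also fails if it takes over 45 s, if anything falls off the work surface, if the arm or the gripper's body presses on something with over 40 N, if the wrist force passes 120 N, or if a joint passes its speed limit or range.

### The arm

A 7-joint arm with a two-finger parallel gripper is mounted at the origin on the work surface. World frame = base frame: x ahead of the robot, y to its left, z up, the work surface at z = 0. Lengths are in mm, angles in rad, forces in N, time in s.
With the tool pointing down it reaches from about 400 to 875 mm from the base axis. Payload 6.5 kg.
Tool frame: the origin (TCP) lies between the finger pads; the fingertips stand 8 mm ahead of it and the grasp point (between the pads) lies 11 mm behind it; z points along the fingers, y is the direction in which the jaws open and shut (so a half turn about z gives the same grasp; the last joint's range is limited). The gripper opens to 85 mm and grips with 20 to 120 N. Pads are 22 mm wide; open, the fingers measure 114 mm over their backs; the gripper's body (76 mm by 85 mm) begins 54 mm behind the grasp point. The pads swing forward as they close: fully open they stand 13 mm farther back than shut.
Start: joints at [-1.345, 0.536, -0.004, 1.538, 0.003, 1.067, -0.071], TCP at [186.985, 622.517, 239.29] pointing down, gripper open.
Joint ranges: [-2.7, 2.7], [-0.37, 2.16], [-1.27, 1.26], [0.24, 2.4], [-1.31, 4.45], [0.19, 1.91], [-2.76, 2.76]. Speed limits (rad/s): [2.39, 2.39, 3.14, 3.14, 3.14, 3.14, 3.14].

### API

Orientations are given as a rotation vector (axis times angle).
In Python, from bench import state, read_camera, calibration, close_job gives the robot as it stands. The module is installed in compiled form; this text tells all that it offers.
- The arm moves only by the tool step_arm, never from a script. Its argument "motion" is a list of rows, each a list of 7 numbers: the shift along the world's x, y, z in m, then the turn, a rotation vector about the world's x, y, z in rad, then the opening, from -1 (shut) to 1 (fully open). In form: [[x, y, z, wx, wy, wz, gripper], ...]. A call has 1 to 5 rows; each row is the pose to reach, as a shift and turn from the pose measured when the call began; what a row does not reach only later rows make up. A row lasts 1/12 s, in which the tool goes at most 41.7 mm and 7.16 degrees, less where a joint would pass 70% of its speed; a pose out of reach is approached as far as the arm can. A call with a gripper value outside its range is refused whole. The fingers move at their own pace and stop on an object; the grip force is fixed at half the most. Time passes only in rows, so rows that repeat a pose let the fingers close. It gives the time, the measured TCP pose, the force and the opening at its end, in the units of the state.
- state(): the state, without advancing time (a new reading comes with each control period).
- read_camera(name): name is "side" or "top"; returns (picture, depth): 420x560x3 uint8, red, green, blue; 420x560 float32, mm along the optical axis (not along the pixel's ray), 0 where there is no reading.
- calibration(name): a dict with "vertical_fov" (degrees; the focal length in pixels is half the picture's height over the tangent of half this angle, whatever the lens; pixels are square), "cx", "cy" (the principal point, pixels), "origin" and "rotation" of the camera in the world. Camera axes: x right, y down, z forward; pixel columns grow to the right and rows downward; lengths in mm; the calibration is good to about 2 mm. A picture is of the moment at which its call begins. calibration takes no time and is no camera call.
- close_job(): hands the job in, once; it reports no verdict.
The state is a dict: "t": time; "qpos": joint angles; "dq": joint speeds; "tau": joint torques, N m; "position": TCP position; "tcp_rot": TCP orientation; "wrist_force": force on the tool from outside, world axes, zero at the start; "wrist_torque": the same for the moment, N m; "finger_gap": finger opening in mm.
Only numpy, scipy, OpenCV 4.12 (cv2) and the standard library are available. Lean on these libraries where they do the work, as an engineer would, in place of code of your own. Each camera call takes 0.05 s, during which the arm holds its last target.

## Working session

There is one attempt and no reset: what is moved stays moved. The work goes in short steps, Python scripts to look and compute and a tool call to move; the robot and the scene stay as the last step left them, time stands still between calls to the robot, and variables do not carry over. Pictures are saved under pics/ and viewed, and the job is handed in when it is done.

Besides the shell and the picture viewer there is one more tool, called after "Call:" in YAML: its name, and indented under it one key for each argument. step_arm: Moves the arm, as the interface text tells. Its arguments: {"type":"object","properties":{"motion":{"type":"array"}},"required":["motion"]}

```bash
mkdir -p pics; python3 - <<'E'
from bench import *
import cv2,numpy as np
for n in("top","side"):
    p,d=read_camera(n);cv2.imwrite(f"pics/{n}0.png",p[...,::-1]);np.savez(f"{n}0.npz",p=p,d=d)
    c=calibration(n);print(n,c)
s=state();print(s)
E
```

```text
top {'vertical_fov': 44.23069380735783, 'cx': 283.9768410050619, 'cy': 212.47758604976306, 'origin': array([ 317.75912158,    3.51105061, 1421.75454731]), 'rotation': array([-2.13059913,  2.09638239, -0.2022788 ])}
side {'vertical_fov': 46.550925342799204, 'cx': 284.2594432689406, 'cy': 217.10497919501978, 'origin': array([  302.02738954, -1151.83468437,   810.70604528]), 'rotation': array([-2.12030424,  0.22981573, -0.15486601])}
{'t': 0.1, 'qpos': array([-1.34517944,  0.53709425, -0.00443042,  1.53880521,  0.00259065,
        1.06727488, -0.07122598]), 'dq': array([-0.00112693, -0.00197498, -0.00047324, -0.00196227,  0.00200858,
        0.00092489, -0.00070228]), 'tau': array([ 2.73728161e-03, -5.84566855e+01,  1.05216723e+00, -2.59778631e+01,
        1.27340929e-02,  4.59894203e-03, -1.51059112e-05]), 'position': array([186.85283744, 621.97240935, 238.4862141 ]), 'tcp_rot': array([-4.56689792e-01, -3.10810173e+00,  2.46856774e-03]), 'wrist_force': array([-0.40802817,  0.10831631,  0.75732105]), 'wrist_torque': array([-0.02510299, -0.00292162,  0.03472919]), 'finger_gap': 85.34368330887176}
```

View pics/top0.png

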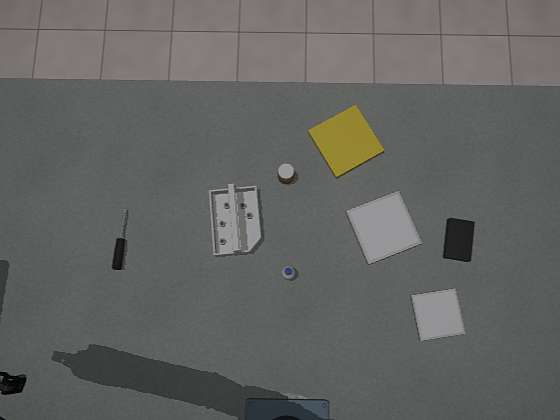

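View pics/side0.png

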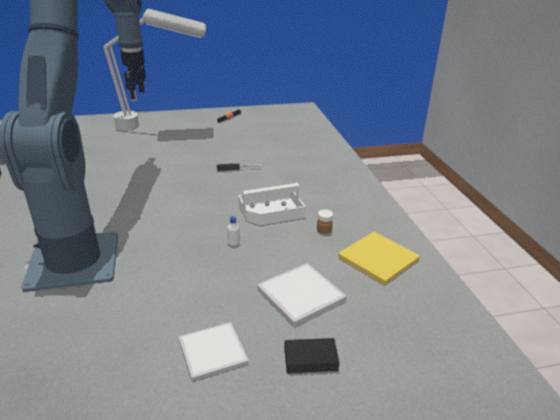

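The top view shows one tray at pixel (235,220). The jar is at (286,173), the bottle at (288,272), the screwdriver at (120,240) and the case at (459,240). Three things could be the plate: the yellow slab (346,140), a large white one (384,228) and a small white one (438,315). I choose the large white one and will check it in a crop.

```bash
cat > h.py <<'E'
import numpy as np,cv2
from bench import *
from scipy.spatial.transform import Rotation as R
def K(c):
    f=210/np.tan(np.radians(c["vertical_fov"]/2)); return f
def cloud(n,d):
    c=calibration(n);f=K(c);v,u=np.mgrid[:420,:560]
    P=np.stack([(u-c["cx"])/f*d,(v-c["cy"])/f*d,d],-1)
    return P@R.from_rotvec(c["rotation"]).as_matrix().T+c["origin"]
def proj(n,X):
    c=calibration(n);f=K(c);X=(np.atleast_2d(X)-c["origin"])@R.from_rotvec(c["rotation"]).as_matrix()
    return np.c_[X[:,0]/X[:,2]*f+c["cx"],X[:,1]/X[:,2]*f+c["cy"]]
E
python3 - <<'E'
from h import *
z=np.load("top0.npz");W=cloud("top",z["d"]);p=z["p"]
cv2.imwrite("pics/c1.png",cv2.resize(p[160:290,190:310,::-1],None,fx=4.5,fy=4.5,interpolation=cv2.INTER_CUBIC))
cv2.imwrite("pics/c2.png",cv2.resize(p[90:350,300:490,::-1],None,fx=2.2,fy=2.2,interpolation=cv2.INTER_CUBIC))
# white things
def reg(name,m):
    n,l,st,ce=cv2.connectedComponentsWithStats(m.astype(np.uint8))
    for i in range(1,n):
        if st[i,4]<80: continue
        q=W[l==i]; r=cv2.minAreaRect(q[:,:2].astype(np.float32))
        print(name,st[i],"rect",np.round(r[0],1),np.round(r[1],1),round(r[2],1),"zmed",np.round(np.percentile(q[:,2],[2,50,98]),1))
v=p.max(2);reg("white",(p.min(2)>130)&(np.arange(420)[:,None]>95)&(np.arange(560)>190))
reg("high",(W[...,2]>10)&(np.arange(420)[:,None]>95)&(np.arange(420)[:,None]<370)&(np.arange(560)>60))
print("bench z",np.median(W[300:340,200:230,2]))
E
```

```text
white [278 164  16  14 176] rect [712.7   9.8] [40.5 51.7] 44.9 zmed [30.  61.  67.4]
white [ 209  184   32   71 1207] rect [479.4 138.4] [404.1 118.1] 23.6 zmed [-0.1  9.3 92. ]
white [243 188  18  64 692] rect [484.5  84.8] [364.4  70. ] 15.1 zmed [-0.6  6.  45.4]
white [ 347  191   74   73 3182] rect [ 500.3 -143.2] [173.8 434.9] 29.4 zmed [13.1 19.7 26.2]
white [ 412  289   53   52 1972] rect [ 302.5 -231.7] [119.6 458.4] 9.8 zmed [ 9.3 15.4 21.5]
high [ 308  105   76   73 3056] rect [638.5 -55.4] [213.4 616.3] 60.5 zmed [12.8 19.5 26. ]
high [276 163  18  21 282] rect [524.4  -0.6] [410.6  47.6] 5.5 zmed [14.2 59.2 67.2]
high [ 209  184   52   72 1107] rect [482.3 128.7] [382.8 156.6] 15.0 zmed [11.3 43.1 92.3]
high [ 345  191   76   74 3365] rect [ 501.4 -143.1] [177.  435.3] 29.3 zmed [12.9 19.6 26.2]
high [112 209  14  61 362] rect [397.1 272.5] [540.1 151.1] 57.9 zmed [11.9 23.1 31.3]
high [ 442  218   33   44 1129] rect [ 463.2 -243.9] [126.7 559.8] 17.7 zmed [14.  28.9 35.7]
high [281 266  13  14 152] rect [383.4   5.5] [131.3  32.1] 0.3 zmed [22.7 61.2 90. ]
high [ 410  288   55   53 2063] rect [ 302.5 -231.5] [121.6 457.8] 9.9 zmed [10.5 15.4 21.4]
bench z 1.1662395683130171
```

View pics/c1.png

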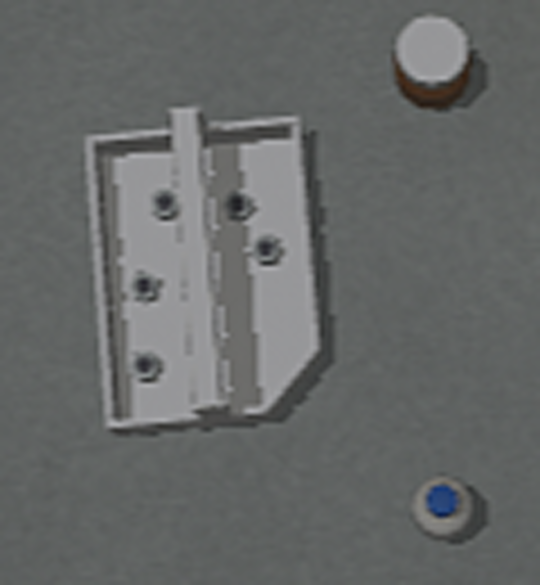

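View pics/c2.png

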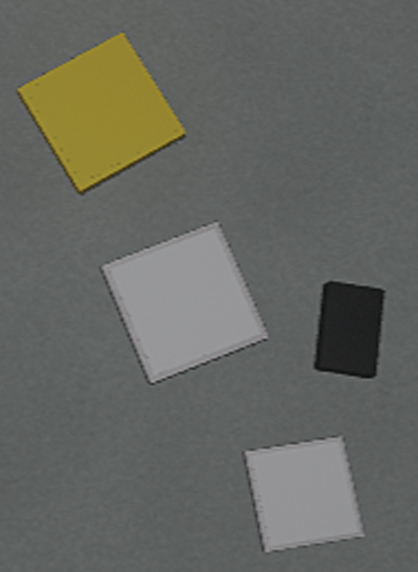

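The tray crop shows the cut corner at lower right (crop 290,380), so the tray's +x points towards the robot and its +y towards −y. Five spacers are visible. The second crop confirms three slabs: yellow, large white and small white. The large white slab at top pixel (384,228) is the plate.

```bash
python3 - <<'E'
from h import *
z=np.load("top0.npz");W=cloud("top",z["d"]);p=z["p"];d=z["d"]
ok=d>500
V,U=np.mgrid[:420,:560]
box=lambda a,b,c,e:(U>a)&(U<b)&(V>c)&(V<e)&ok
q=W[box(195,275,175,265)&(W[...,2]>72)&(W[...,2]<100)]
print("bar",len(q),cv2.minAreaRect(q[:,:2].astype(np.float32)),np.median(q[:,2]))
vx,vy,x0,y0=cv2.fitLine(q[:,:2].astype(np.float32),cv2.DIST_HUBER,0,.01,.01).ravel()
print("dir",np.degrees(np.arctan2(vy,vx)),x0,y0)
q=W[box(195,275,175,265)&(W[...,2]>30)&(W[...,2]<50)]
print("walls",len(q),cv2.minAreaRect(q[:,:2].astype(np.float32)))
for nm,b,zl in(("plate",(335,432,180,275),(14,26)),("jar",(270,300,158,190),(50,75)),("flask",(276,300,260,285),(50,100)),("case",(435,480,210,268),(20,40)),("driver",(105,135,200,275),(10,40)),("yellow",(300,392,98,182),(12,28))):
    q=W[box(*b)&(W[...,2]>zl[0])&(W[...,2]<zl[1])]
    print(nm,len(q),cv2.minAreaRect(q[:,:2].astype(np.float32)),np.median(q[:,2]))
# pixel-based back projection at given z of hand-picked image corners (crop /4.5 + offset)
def bp(u,v,zz,n="top"):
    c=calibration(n);f=K(c);r=R.from_rotvec(c["rotation"]).as_matrix()@np.array([(u-c["cx"])/f,(v-c["cy"])/f,1]);o=c["origin"];return (o+r*(zz-o[2])/r[2])[:2]
for nm,(u,v),zz in(("wall(-x,-y)TL",(87,137),40),("TR",(298,117),40),("BL",(108,430),40),("cutR",(320,348),40),("cutB",(262,412),40),("bartop far L",(170,108),86),("bartop far R",(200,108),86),("bar near L",(192,410),86),("bar near R",(228,405),86)):
    print(nm,bp(190+u/4.5-.4,160+v/4.5-.4,zz).round(1))
E
```

```text
bar 440 ((573.0603637695312, 151.6079864501953), (180.16983032226562, 18.012357711791992), 6.884407043457031) 86.77446457433143
dir 6.8467274 571.5035 150.4006
walls 401 ((573.40234375, 151.5421142578125), (180.7354736328125, 131.0321807861328), 6.543829441070557)
plate 3158 ((564.9793701171875, -255.73948669433594), (160.45938110351562, 161.58187866210938), 22.216032028198242) 19.65090481704317
jar 198 ((707.8944091796875, 15.14915943145752), (41.52997970581055, 41.426570892333984), 73.74510192871094) 61.00685816942598
flask 138 ((432.8572082519531, 5.784014701843262), (32.11044692993164, 31.741188049316406), 1.0387076139450073) 61.65917400571254
case 1066 ((532.7734375, -460.1827392578125), (72.99917602539062, 112.31488800048828), 79.49896240234375) 29.07086615240894
driver 360 ((519.323974609375, 471.0690612792969), (167.34629821777344, 32.570396423339844), 2.7584800720214844) 23.07363532818431
yellow 3003 ((813.5980834960938, -153.6865234375), (162.40321350097656, 163.1785125732422), 30.358413696289062) 19.489906029866688
wall(-x,-y)TL [655.4 224.3]
TR [670.   95.5]
BL [475.8 203.6]
cutR [527.2  78.3]
cutB [488.1 112. ]
bartop far L [662.6 168.5]
bartop far R [662.9 150.7]
bar near L [482.9 148.9]
bar near R [486.2 128.2]
```

Call:
step_arm:
  motion:
    - [0.026,-0.031,-0.003,0,0,0.027,1]
    - [0.052,-0.063,-0.005,0,0,0.054,1]
    - [0.078,-0.094,-0.008,0,0,0.08,1]
    - [0.103,-0.125,-0.01,0,0,0.108,1]
    - [0.129,-0.157,-0.013,0,0,0.136,1]

```text
t: 0.52
position: [316.5, 463.3, 225.2]
tcp_rot: [-0.241, -3.132, 0.003]
wrist_force: [1.1, -0.1, -0.1]
finger_gap: 85.1
```

Call:
step_arm:
  motion:
    - [0.026,-0.031,-0.003,0,0,0.027,1]
    - [0.052,-0.063,-0.005,0,0,0.054,1]
    - [0.078,-0.094,-0.008,0,0,0.08,1]
    - [0.103,-0.125,-0.01,0,0,0.108,1]
    - [0.129,-0.157,-0.013,0,0,0.136,1]

```text
t: 0.93
position: [446.1, 304.7, 212.0]
tcp_rot: [-0.025, -3.141, 0.003]
wrist_force: [0.2, 0.4, -0.1]
finger_gap: 85.6
```

Call:
step_arm:
  motion:
    - [0.026,-0.031,-0.003,0,0,0.027,1]
    - [0.052,-0.063,-0.005,0,0,0.054,1]
    - [0.078,-0.094,-0.008,0,0,0.08,1]
    - [0.103,-0.125,-0.01,0,0,0.108,1]
    - [0.128,-0.156,-0.013,0,0,0.136,1]

```text
t: 1.35
position: [575.0, 146.9, 198.8]
tcp_rot: [0.19, -3.135, 0.003]
wrist_force: [0.6, 1.2, 0.5]
finger_gap: 85.2
```

```bash
python3 - <<'E'
from h import *
s=state();print(s["t"],s["position"],s["qpos"].round(2));M=R.from_rotvec(s["tcp_rot"]).as_matrix();print(M.round(3), np.degrees(np.arctan2(M[1,1],M[0,1])))
p,d=read_camera("side");cv2.imwrite("pics/s1.png",cv2.resize(p[90:300,150:430,::-1],None,fx=2.7,fy=2.7))
E
```

```text
1.35 [574.97669346 146.86535156 198.76760197] [-0.37  0.49  0.06  1.73 -0.04  0.92  1.4 ]
[[-0.993 -0.121 -0.   ]
 [-0.121  0.993 -0.002]
 [ 0.001 -0.002 -1.   ]] 96.9469839188825
```

View pics/s1.png

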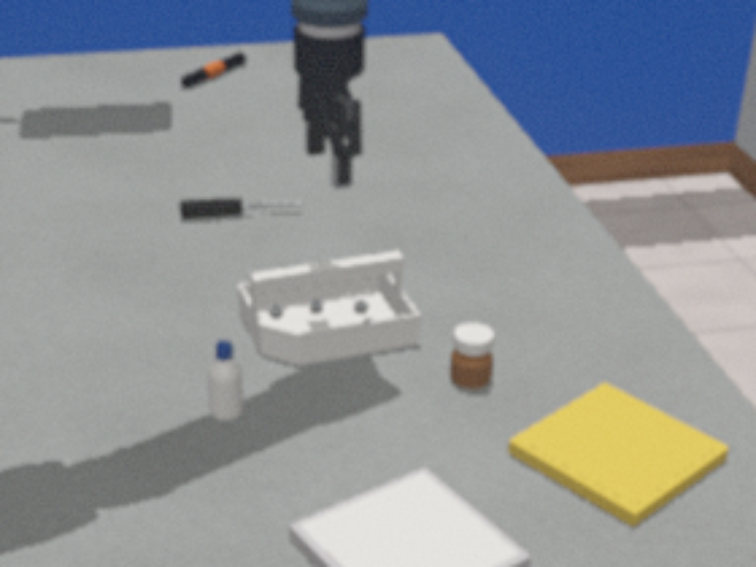

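The side view shows the open gripper above the tray, aligned with the bar (crop 330,270). The jar (472,355) and bottle (225,380) are clear. I'm descending now.

Call:
step_arm:
  motion:
    - [-0.001,0.002,-0.03,0,0,0,1]
    - [-0.002,0.0045,-0.06,0,0,0,1]
    - [-0.002,0.0045,-0.09,0,0,0,1]
    - [-0.002,0.0045,-0.105,0,0,0,1]
    - [-0.002,0.0045,-0.107,0,0,0,1]

```text
t: 1.82
position: [574.9, 141.0, 87.7]
tcp_rot: [0.177, -3.133, 0.015]
wrist_force: [-0.6, 0.1, 0.1]
finger_gap: 85.6
```

Call:
step_arm:
  motion:
    - [0,0,-0.01,0,0,0,1]
    - [0,0,-0.02,0,0,0,1]
    - [0,0,-0.025,0,0,0,1]
    - [0,0,-0.026,0,0,0,1]

```text
t: 2.15
position: [574.6, 141.0, 61.1]
tcp_rot: [0.177, -3.132, 0.015]
wrist_force: [-0.2, -0.1, -0.3]
finger_gap: 85.8
```

```bash
python3 - <<'E'
from h import *
s=state();print(s["t"],s["position"],s["qpos"].round(2),s["wrist_force"])
p,d=read_camera("side");cv2.imwrite("pics/s2.png",cv2.resize(p[140:240,200:350,::-1],None,fx=5,fy=5))
E
```

```text
2.15 [574.59309453 141.00845717  61.09823148] [-0.36  0.68  0.05  1.8  -0.04  0.67  1.4 ] [-0.21489998 -0.05558638 -0.2653683 ]
```

View pics/s2.png

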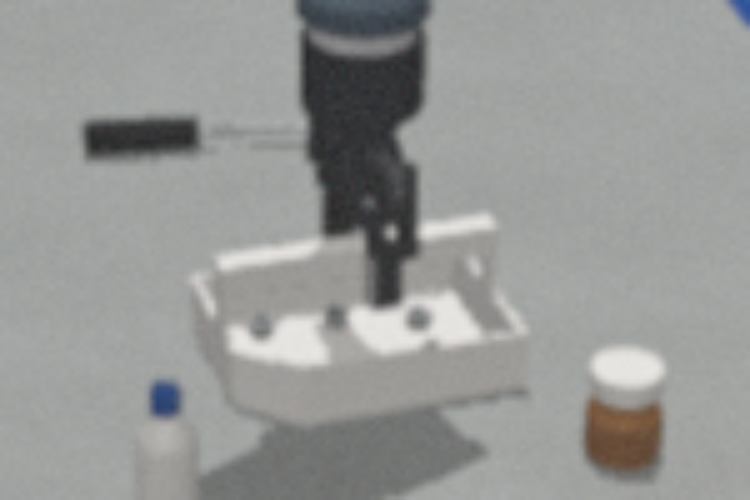

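The side view shows the fingers straddling the bar (crop 370,250), 10 mm off in y. I'll correct that, then close.

Call:
step_arm:
  motion:
    - [-0.001,0.005,0.002,0.0095,0,0.004,1]
    - [-0.002,0.0105,0.003,0.0095,0,0.004,1]
    - [-0.002,0.0105,0.003,0.0095,0,0.004,1]
    - [-0.002,0.0105,0.003,0.0095,0,0.004,1]

```text
t: 2.53
position: [573.2, 152.6, 65.2]
tcp_rot: [0.185, -3.134, -0.001]
wrist_force: [1.1, -0.3, 0.1]
finger_gap: 85.3
```

Call:
step_arm:
  motion:
    - [0,0,0,0,0,0,-1]
    - [0,0,0,0,0,0,-1]
    - [0,0,0,0,0,0,-1]
    - [0,0,0,0,0,0,-1]
    - [0,0,0,0,0,0,-1]

```text
t: 2.95
position: [573.2, 152.4, 65.2]
tcp_rot: [0.185, -3.134, -0.001]
wrist_force: [0.2, -0.1, 0.0]
finger_gap: 25.4
```

Call:
step_arm:
  motion:
    - [0,0,0,0,0,0,-1]
    - [0,0,0,0,0,0,-1]
    - [0,0,0,0,0,0,-1]
    - [0,0,0,0,0,0,-1]
    - [0,0,0,0,0,0,-1]

```text
t: 3.37
position: [573.4, 152.2, 65.3]
tcp_rot: [0.185, -3.134, -0.0]
wrist_force: [-0.4, -1.7, 3.7]
finger_gap: 15.1
```

Call:
step_arm:
  motion:
    - [0,0,0.002,0,0,0,-1]
    - [0,0,0.006,0,0,0,-1]
    - [0,0,0.015,0,0,0,-1]
    - [0,0,0.027,0,0,0,-1]
    - [0,0,0.04,0,0,0,-1]

```text
t: 3.78
position: [573.1, 152.2, 106.3]
tcp_rot: [0.185, -3.133, -0.0]
wrist_force: [0.8, -0.1, -2.1]
finger_gap: 15.4
```

Call:
step_arm:
  motion:
    - [0,0,0.02,0,0,0,-1]
    - [0,0,0.04,0,0,0,-1]
    - [0,0,0.06,0,0,0,-1]
    - [0,0,0.08,0,0,0,-1]
    - [0,0,0.1,0,0,0,-1]

```text
t: 4.2
position: [573.1, 152.2, 208.7]
tcp_rot: [0.185, -3.135, -0.001]
wrist_force: [0.2, -0.5, -3.4]
finger_gap: 15.1
```

Call:
step_arm:
  motion:
    - [0,0,0.018,0,0,0,-1]
    - [0,0,0.035,0,0,0,-1]
    - [0,0,0.046,0,0,0,-1]
    - [0,0,0.05,0,0,0,-1]
    - [0,0,0.05,0,0,0,-1]

```text
t: 4.62
position: [573.5, 152.4, 260.0]
tcp_rot: [-0.185, 3.136, 0.002]
wrist_force: [-0.0, -1.3, -3.7]
finger_gap: 14.7
```

```bash
python3 - <<'E'
from h import *
s=state();print(s["t"],s["position"],s["qpos"].round(2),s["wrist_force"],s["wrist_torque"],s["finger_gap"])
p,d=read_camera("side");cv2.imwrite("pics/s3.png",cv2.resize(p[60:240,170:370,::-1],None,fx=3.5,fy=3.3))
E
```

```text
4.6167 [573.47251501 152.36068721 260.02198346] [-0.39  0.42  0.07  1.68 -0.03  1.05  1.38] [-0.00585588 -1.28360963 -3.6831396 ] [-0.00311653 -0.01870306 -0.01347436] 14.737040842833332
```

View pics/s3.png

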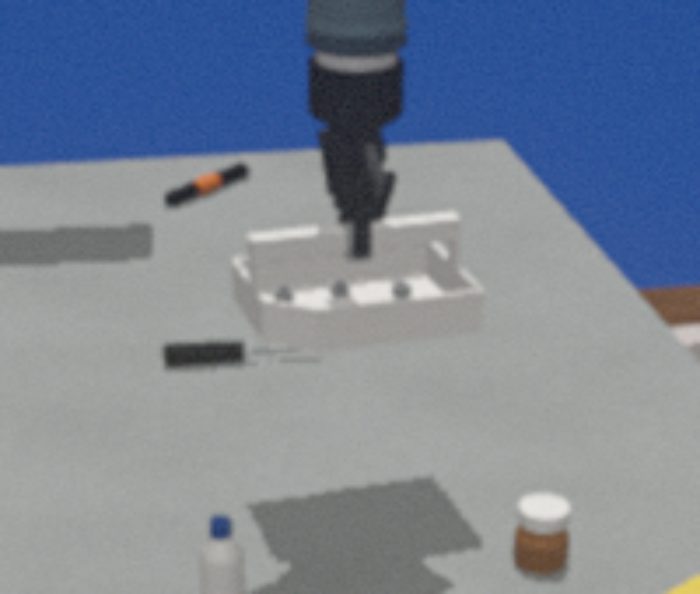

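The tray is lifted level and all five spacers are inside; crop pixels (285,293), (340,290) and (402,290) show three of them. Next I compute the final pose.

```bash
python3 - <<'E'
from h import *
s=state();t=s["position"]
yaw=np.radians(186.7);T=R.from_euler("z",yaw)
h=T.apply([1,1,0])/2**.5;ax=np.cross([0,0,1],h);print("turn",(ax*np.radians(30)).round(3))
Q=R.from_rotvec(ax*np.radians(30))
lip=np.array([72.5,47.5,-65.3])
goal=np.array([565,-255.7,68])
tcp=goal-Q.apply(T.apply(lip));print("tcp final",tcp,"shift",tcp-t, np.linalg.norm(tcp[:2]))
for c in([-90,-65],[90,-65],[-90,65]):print(tcp+Q.apply(T.apply([*c,-65.3])))
E
```

```text
turn [ 0.411 -0.325  0.   ]
tcp final [ 604.18150338 -234.6101473   166.97786574] shift [  31.30795205 -386.79337793  -91.79134016] 648.1336361001138
[ 697.11832337 -145.454258    165.22718241]
[ 528.91619142 -153.07284103  101.58757211]
[ 719.91838611 -264.90155658  119.26524164]
```

Call:
step_arm:
  motion:
    - [0,-0.004,0,0,0,0,-1]
    - [0.001,-0.012,0,0,0,0,-1]
    - [0.002,-0.025,0,0,0,0,-1]
    - [0.003,-0.042,0,0,0,0,-1]
    - [0.005,-0.062,0,0,0,0,-1]

```text
t: 5.08
position: [577.5, 88.8, 258.1]
tcp_rot: [0.186, -3.133, -0.001]
wrist_force: [1.0, 0.7, -4.1]
finger_gap: 14.6
```

Call:
step_arm:
  motion:
    - [0.002,-0.021,0,0,0,0,-1]
    - [0.003,-0.042,0,0,0,0,-1]
    - [0.005,-0.063,0,0,0,0,-1]
    - [0.007,-0.084,0,0,0,0,-1]
    - [0.009,-0.105,0,0,0,0,-1]

```text
t: 5.5
position: [585.9, -19.2, 257.5]
tcp_rot: [0.183, -3.132, 0.001]
wrist_force: [0.4, 0.6, -3.4]
finger_gap: 15.4
```

Call:
step_arm:
  motion:
    - [0.002,-0.021,0,0,0,0,-1]
    - [0.003,-0.042,0,0,0,0,-1]
    - [0.005,-0.063,0,0,0,0,-1]
    - [0.007,-0.084,0,0,0,0,-1]
    - [0.009,-0.105,0,0,0,0,-1]

```text
t: 5.92
position: [594.0, -127.0, 256.9]
tcp_rot: [0.18, -3.131, 0.001]
wrist_force: [0.0, 0.2, -3.4]
finger_gap: 15.1
```

Remaining shift: about (+0.010, −0.108, +0.003).

Call:
step_arm:
  motion:
    - [0.003,-0.02,0,0,0,0,-1]
    - [0.005,-0.038,0.001,0,0,0,-1]
    - [0.007,-0.054,0.002,0,0,0,-1]
    - [0.008,-0.067,0.002,0,0,0,-1]
    - [0.009,-0.078,0.003,0,0,0,-1]

```text
t: 6.33
position: [602.0, -207.6, 259.2]
tcp_rot: [0.177, -3.13, 0.002]
wrist_force: [0.4, -0.2, -4.9]
finger_gap: 15.0
```

Call:
step_arm:
  motion:
    - [0,-0.008,0,0,0,0,-1]
    - [0,-0.015,0,0,0,0,-1]
    - [0,-0.02,0,0,0,0,-1]
    - [0,-0.023,0,0,0,0,-1]
    - [0,-0.024,0,0,0,0,-1]

```text
t: 6.75
position: [602.0, -231.7, 259.2]
tcp_rot: [0.177, -3.13, 0.002]
wrist_force: [-0.0, 0.4, -3.7]
finger_gap: 15.1
```

```bash
python3 - <<'E'
from h import *
s=state();print(s["t"],s["position"],s["qpos"].round(2),s["tcp_rot"])
for n in("side","top"):
    p,d=read_camera(n);cv2.imwrite(f"pics/{n}4.png",p[...,::-1])
E
```

```text
6.75 [ 601.97951249 -231.66758998  259.15773337] [ 0.17  0.52  0.18  1.54 -0.09  1.11  2.06] [ 1.77302413e-01 -3.12958269e+00  1.98747137e-03]
```

View pics/side4.png

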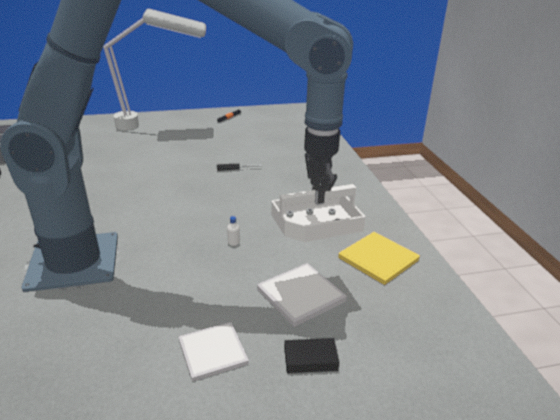

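View pics/top4.png

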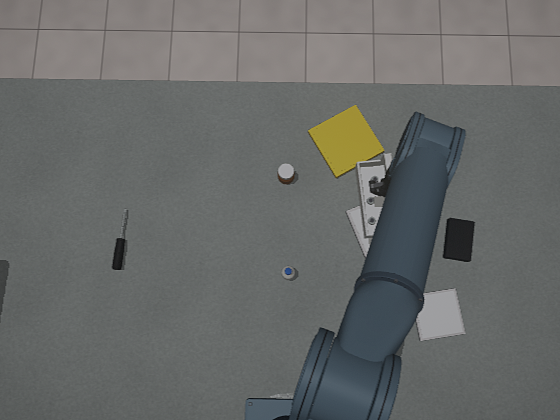

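The side view shows the tray held level over the plate area (320,210). All bystanders look unmoved: jar, bottle (233,232), case (311,355) and screwdriver. I'm starting the tilt in place.

Call:
step_arm:
  motion:
    - [0,0,0,0.014,-0.011,0,-1]
    - [0,0,0,0.041,-0.033,0,-1]
    - [0,0,0,0.069,-0.054,0,-1]
    - [0,0,0,0.096,-0.076,0,-1]
    - [0,0,0,0.124,-0.098,0,-1]

```text
t: 7.27
position: [602.3, -230.5, 259.4]
tcp_rot: [-0.174, 3.031, 0.181]
wrist_force: [-0.6, -0.1, -3.8]
finger_gap: 15.3
```

```bash
python3 - <<'E'
from h import *
s=state();print(s["t"],s["position"],s["qpos"].round(2),s["dq"].round(2))
T=(R.from_rotvec(s["tcp_rot"])*R.from_rotvec([0.185,-3.134,0]).inv()*R.from_euler("z",186.7,degrees=True)).as_matrix();print(np.degrees(np.arccos(T[2])))
E
```

```text
7.2667 [ 602.26936815 -230.53051698  259.42021647] [ 0.29  0.49  0.12  1.58 -0.24  1.05  2.19] [ 0.32 -0.04 -0.16  0.1  -0.4  -0.12  0.39]
[96.21050781 96.45622452  8.97683187]
```

Call:
step_arm:
  motion:
    - [0,0,0,0.027,-0.022,-0.02,-1]
    - [0,0,0,0.055,-0.043,-0.04,-1]
    - [0,0,0,0.082,-0.065,-0.06,-1]
    - [0,0,0,0.11,-0.087,-0.08,-1]
    - [0,0,0,0.137,-0.108,-0.1,-1]

```text
t: 7.68
position: [602.2, -230.4, 259.7]
tcp_rot: [-0.02, 2.897, 0.359]
wrist_force: [-0.3, 0.4, -3.3]
finger_gap: 15.0
```

```bash
cat > st.py <<'E'
from h import *
s=state();print(s["t"],s["position"],s["qpos"].round(2),s["dq"].round(2))
Tt=R.from_rotvec(s["tcp_rot"])*R.from_rotvec([0.185,-3.134,0]).inv()*R.from_euler("z",186.7,degrees=True)
T=Tt.as_matrix();print("angles",np.degrees(np.arccos(T[2])))
lip=s["position"]+T@np.array([72.5,47.5,-65.3]);print("lip",lip,"shift to goal",np.array([565,-255.7,68])-lip)
h=(T@[1,1,0])[:2];print("h",h/np.linalg.norm(h))
E
python3 st.py
```

```text
7.6833 [ 602.24783397 -230.36050018  259.69794483] [ 0.41  0.47  0.07  1.64 -0.42  0.98  2.28] [ 0.28 -0.03 -0.13  0.15 -0.45 -0.14  0.21]
angles [102.86338978 103.8554654   19.08506589]
lip [ 547.80076584 -259.52885618  170.47175036] shift to goal [  17.19923416    3.82885618 -102.47175036]
h [-0.69958589 -0.71454852]
```

Call:
step_arm:
  motion:
    - [0,0,0,0.032,-0.032,-0.015,-1]
    - [0,0,0,0.064,-0.063,-0.03,-1]
    - [0,0,0,0.095,-0.094,-0.045,-1]
    - [0,0,0,0.12,-0.12,-0.05,-1]
    - [0,0,0,0.137,-0.133,-0.05,-1]

```text
t: 8.1
position: [601.4, -230.9, 259.5]
tcp_rot: [0.05, 2.729, 0.526]
wrist_force: [-0.1, 0.9, -3.8]
finger_gap: 15.1
```

```bash
python3 st.py;python3 - <<'E'
from h import *
p,d=read_camera("side");cv2.imwrite("pics/s5.png",cv2.resize(p[90:350,230:430,::-1],None,fx=2.3,fy=2.3))
E
```

```text
8.1 [ 601.42559686 -230.93323411  259.46963561] [ 0.55  0.47 -0.01  1.71 -0.64  0.93  2.46] [ 0.19  0.05 -0.12  0.02 -0.25  0.04  0.26]
angles [110.03869822 111.46988576  30.09102961]
lip [ 558.50383262 -244.61464208  160.74207496] shift to goal [  6.49616738 -11.08535792 -92.74207496]
h [-0.73710896 -0.67577391]
```

View pics/s5.png

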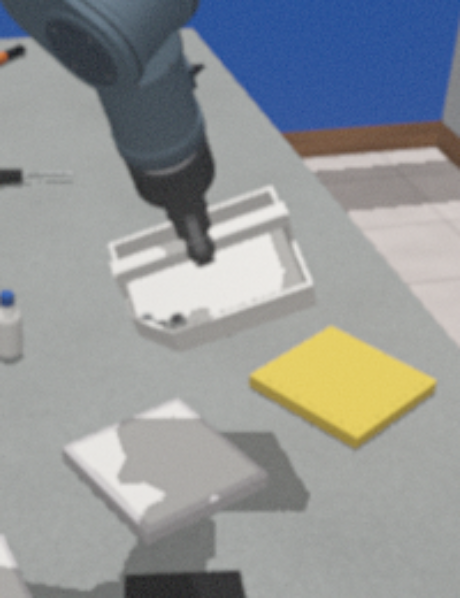

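The side view shows the tray tilted with the cut corner lowest and the spacers gathering there (crop 165,320). I'm moving down and will watch joint 7.

Call:
step_arm:
  motion:
    - [0.001,-0.002,-0.005,0,0,-0.01,-1]
    - [0.002,-0.004,-0.015,0,0,-0.025,-1]
    - [0.003,-0.006,-0.027,0,0,-0.04,-1]
    - [0.004,-0.008,-0.037,0,0,-0.05,-1]
    - [0.004,-0.008,-0.042,0,0,-0.05,-1]

```text
t: 8.57
position: [604.6, -238.9, 214.9]
tcp_rot: [0.12, 2.722, 0.513]
wrist_force: [-1.1, 1.4, -4.0]
finger_gap: 14.9
```

```bash
python3 st.py
```

```text
8.5667 [ 604.62449695 -238.92899665  214.86383732] [ 0.56  0.52 -0.02  1.74 -0.68  0.84  2.49] [ 0.02  0.06 -0.03  0.03 -0.04 -0.07  0.09]
angles [109.86332663 111.53779883  30.01470035]
lip [ 560.77927382 -250.2993196   116.24891875] shift to goal [  4.22072618  -5.4006804  -48.24891875]
h [-0.77138754 -0.63636567]
```

Call:
step_arm:
  motion:
    - [0.001,-0.001,-0.007,0,0,0,-1]
    - [0.002,-0.002,-0.018,0,0,0,-1]
    - [0.003,-0.004,-0.03,0,0,0,-1]
    - [0.004,-0.005,-0.04,0,0,0,-1]
    - [0.004,-0.005,-0.045,0,0,0,-1]

```text
t: 8.98
position: [608.1, -244.0, 167.7]
tcp_rot: [0.121, 2.724, 0.514]
wrist_force: [0.7, 0.5, -4.2]
finger_gap: 14.9
```

Call:
step_arm:
  motion:
    - [0,0,0,0,0,0,-1]
    - [0,0,0,0,0,0,-1]
    - [0,0,0,0,0,0,-1]
    - [0,0,0,0,0,0,-1]
    - [0,0,0,0,0,0,-1]

```text
t: 9.4
position: [608.4, -244.2, 168.4]
tcp_rot: [0.121, 2.723, 0.514]
wrist_force: [-0.1, -0.4, -3.3]
finger_gap: 15.2
```

```bash
python3 st.py;python3 - <<'E'
from h import *
for n in("side","top"):
    p,d=read_camera(n);cv2.imwrite(f"pics/{n}6.png",p[...,::-1]);np.savez(f"{n}6.npz",p=p,d=d)
    if n=="side":cv2.imwrite("pics/s6.png",cv2.resize(p[140:330,240:400,::-1],None,fx=3.1,fy=3.1,interpolation=cv2.INTER_CUBIC))
E
```

```text
9.4 [ 608.40417852 -244.18918875  168.3716184 ] [ 0.58  0.6  -0.04  1.75 -0.72  0.78  2.55] [-0.  0.  0.  0.  0. -0.  0.]
angles [109.81275284 111.54725187  29.98487264]
lip [ 564.46990208 -255.52710764   69.79260974] shift to goal [ 0.53009792 -0.17289236 -1.79260974]
h [-0.77185202 -0.63580222]
```

View pics/s6.png

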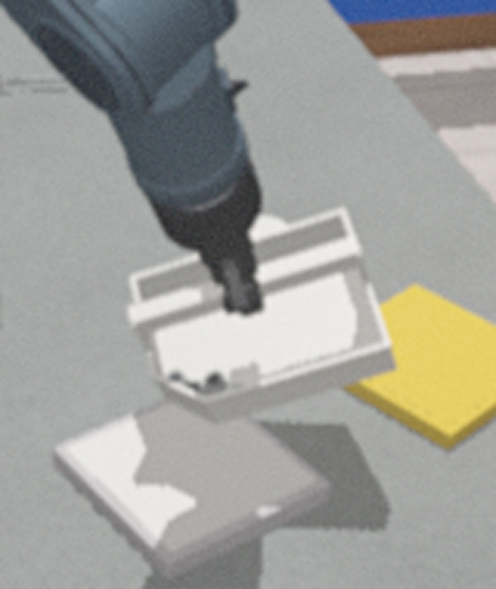

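View pics/top6.png

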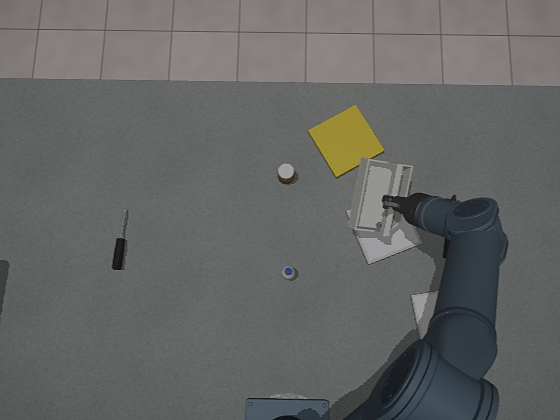

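The side view shows the tray tilted with the cut corner above the plate (crop 205,405). I can't yet count all five spacers in the corner, so I'll check closer with the expected tray outline and the 70 mm circle overlaid.

```bash
python3 - <<'E'
from h import *
s=state()
T=(R.from_rotvec(s["tcp_rot"])*R.from_rotvec([0.185,-3.134,0]).inv()*R.from_euler("z",186.7,degrees=True)).as_matrix()
o=s["position"]+T@np.array([0,0,-65.3])
tp=lambda X:o+np.atleast_2d(X)@T.T
a=np.linspace(0,2*np.pi,60)
circ=np.c_[69.7+70*np.cos(a),44.7+70*np.sin(a),0*a+4]
circ=circ[(abs(circ[:,0])<86)&(abs(circ[:,1])<61)]
out=[[-90,-65],[90,-65],[90,30],[55,65],[-90,65]]
for n,(v0,v1,u0,u1),k in(("side",(180,290,270,390),6),("top",(145,270,330,430),6)):
    z=np.load(n+"6.npz");p=z["p"];im=cv2.resize(p[v0:v1,u0:u1,::-1],None,fx=k,fy=k,interpolation=cv2.INTER_CUBIC)
    raw=im.copy()
    f=lambda X:((proj(n,tp(X))-[u0,v0])*k+k/2).astype(np.int32)
    for zz,c in((0,(0,0,255)),(40,(0,200,0))):cv2.polylines(im,[f([[*q,zz] for q in out])],True,c,1)
    for q in f(circ):cv2.circle(im,tuple(int(i) for i in q),2,(255,0,0),-1)
    cv2.imwrite(f"pics/o_{n}.png",np.clip(im*1.3,0,255)[:600]);cv2.imwrite(f"pics/r_{n}.png",raw[:600])
    W=cloud(n,z["d"]);L=(W-o)@T
    m=(abs(L[...,0])<75)&(abs(L[...,1])<50)&(L[...,2]<30)&(L[...,2]>-20)&(z["d"]>0)
    q=L[m];fl=q[(q[:,2]<12)&(q[:,0]<20)];A=np.c_[fl[:,:2],np.ones(len(fl))];print(n,len(fl),"floor fit z=ax+by+c",np.linalg.lstsq(A,fl[:,2],rcond=None)[0],np.median(fl[:,2]))
E
```

```text
side 940 floor fit z=ax+by+c [-1.48448049e-05  4.39373638e-04  3.79492027e+00] 3.743582285353607
top 848 floor fit z=ax+by+c [-2.12335046e-04  5.53731658e-05  5.00082170e+00] 5.141954155089226[ WARN:0@0.454] global loadsave.cpp:1063 imwrite_ Unsupported depth image for selected encoder is fallbacked to CV_8U.
```

View pics/o_side.png

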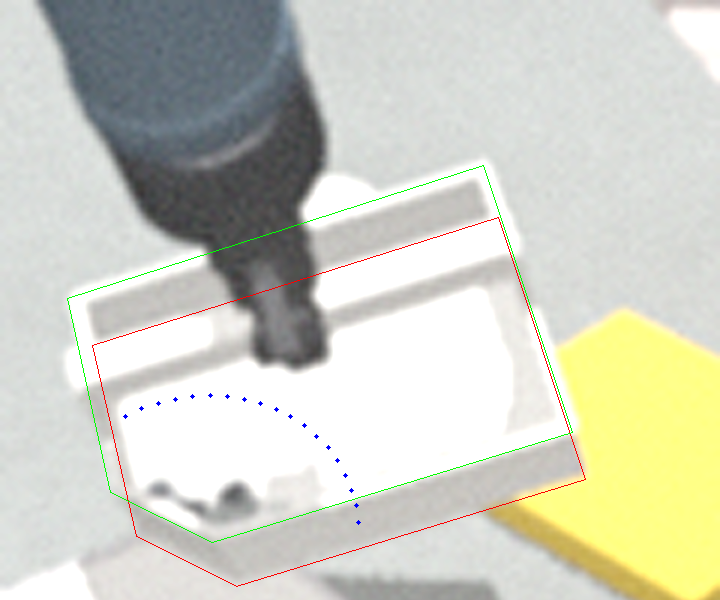

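View pics/o_top.png

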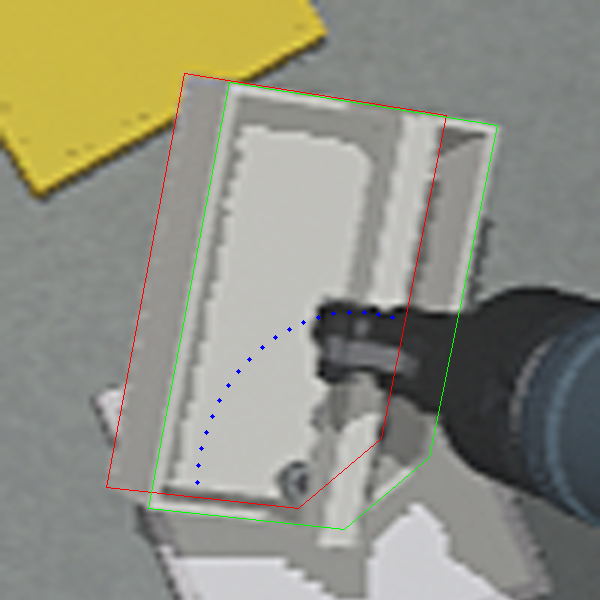

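View pics/r_side.png

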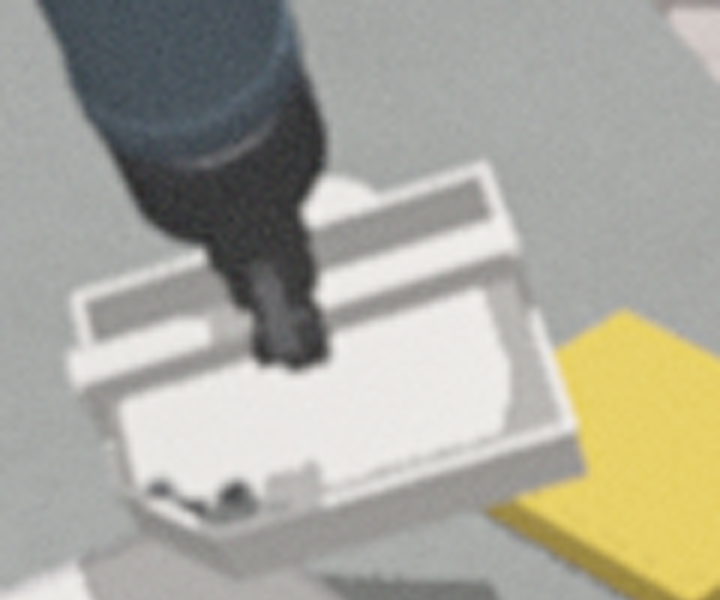

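The overlay matches the tray in both views, and the floor plane fits to 0.0005 slope. Two or more spacers show at the slanting wall (side crop 160,490 and 240,497; top crop 297,480). I need to account for the rest, so I'll rectify both views onto the tray floor.

```bash
python3 - <<'E'
from h import *
s=state()
T=(R.from_rotvec(s["tcp_rot"])*R.from_rotvec([0.185,-3.134,0]).inv()*R.from_euler("z",186.7,degrees=True)).as_matrix()
o=s["position"]+T@np.array([0,0,-65.3])
k=2
X,Y=np.meshgrid(np.arange(-95,96,1/k),np.arange(-70,71,1/k))
ims=[]
for n in("side","top"):
    z=np.load(n+"6.npz")
    P=np.stack([X.ravel(),Y.ravel(),0*X.ravel()+8],1)@T.T+o
    uv=proj(n,P).astype(np.float32).reshape(*X.shape,2)
    im=cv2.remap(z["p"],uv[...,0],uv[...,1],cv2.INTER_CUBIC)[...,::-1].copy()
    # mask pixels where depth seen is much nearer (occluder)
    L=((cloud(n,z["d"])-o)@T)[...,2].astype(np.float32)
    h=cv2.remap(L,uv[...,0],uv[...,1],cv2.INTER_NEAREST)
    occ=h>24
    im[occ]=(im[occ]*.4+np.array([120,0,120])).astype(np.uint8)
    cv2.circle(im,(int((69.7+95)*k),int((44.7+70)*k)),70*k,(255,0,0),1)
    cv2.polylines(im,[((np.array([[-86,-61],[86,-61],[86,29],[53.4,61],[-86,61]])+[95,70])*k).astype(np.int32)],True,(0,200,0),1)
    ims.append(im)
cv2.imwrite("pics/rect.png",cv2.resize(np.hstack(ims),(800,296)))
cv2.imwrite("pics/rect2.png",np.vstack(ims))
E
```

```text
(no output)
```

View pics/rect2.png

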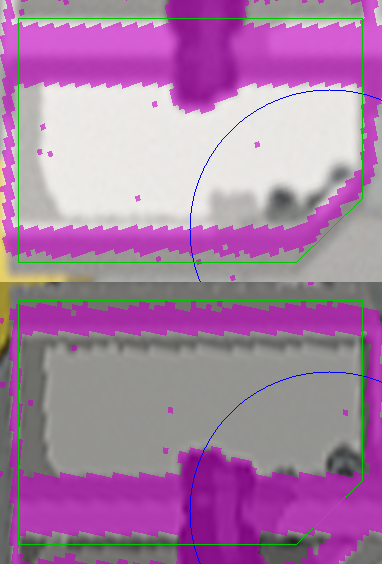

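```bash
python3 - <<'E'
from h import *
p=np.load("side6.npz")["p"][252:282,288:338,::-1].astype(float)
q=np.load("top6.npz")["p"][195:240,370:412,::-1].astype(float)
def e(a,k):return cv2.resize(np.clip((a-20)*1.25,0,255).astype(np.uint8),None,fx=k,fy=k,interpolation=cv2.INTER_CUBIC)
a=e(p,13);b=e(q,8);print(a.shape,b.shape)
cv2.imwrite("pics/z1.png",a);cv2.imwrite("pics/z2.png",b)
E
```

```text
(390, 650, 3) (360, 336, 3)
```

View pics/z1.png

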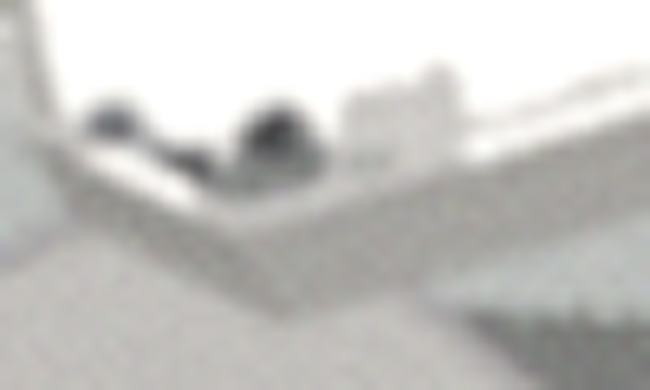

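View pics/z2.png

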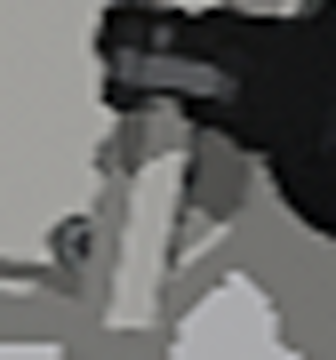

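The zoom shows three spacer tops at the slanting wall (crop 115,120, 190,160 and 280,130). The grey square at (400,120) is the finger's shadow. Two spacers may be hidden behind the walls. I'll raise the tray slightly and tilt it further towards the side camera to settle them and see in.

Call:
step_arm:
  motion:
    - [0,0,0.005,0.02,-0.01,-0.02,-1]
    - [0,0,0.012,0.05,-0.02,-0.05,-1]
    - [0,0,0.02,0.09,-0.04,-0.08,-1]
    - [0,0,0.026,0.13,-0.06,-0.11,-1]
    - [0,0,0.03,0.15,-0.07,-0.12,-1]

```text
t: 9.92
position: [607.8, -245.3, 198.9]
tcp_rot: [0.302, 2.586, 0.674]
wrist_force: [0.4, 0.1, -3.2]
finger_gap: 15.4
```

```bash
python3 st.py; cat > look.py <<'E'
from h import *
import sys
tag=sys.argv[1]
s=state()
T=(R.from_rotvec(s["tcp_rot"])*R.from_rotvec([0.185,-3.134,0]).inv()*R.from_euler("z",186.7,degrees=True)).as_matrix()
o=s["position"]+T@np.array([0,0,-65.3])
p,d=read_camera("side")
u,v=proj("side",o+T@np.array([40,35,4]))[0].astype(int)
im=p[v-32:v+33,u-50:u+50,::-1].astype(float)
cv2.imwrite(f"pics/{tag}.png",cv2.resize(np.clip((im-20)*1.2,0,255).astype(np.uint8),None,fx=7.5,fy=7.5,interpolation=cv2.INTER_CUBIC))
E
python3 look.py l1
```

```text
9.9167 [ 607.76753483 -245.3415741   198.88682326] [ 0.7   0.58 -0.1   1.78 -0.88  0.82  2.59] [ 0.17 -0.   -0.1   0.02 -0.19  0.11  0.09]
angles [111.57892802 120.48558445  38.80040221]
lip [ 570.83940812 -236.41553815   97.23433023] shift to goal [ -5.83940812 -19.28446185 -29.23433023]
h [-0.87410549 -0.48573613]
```

View pics/l1.png

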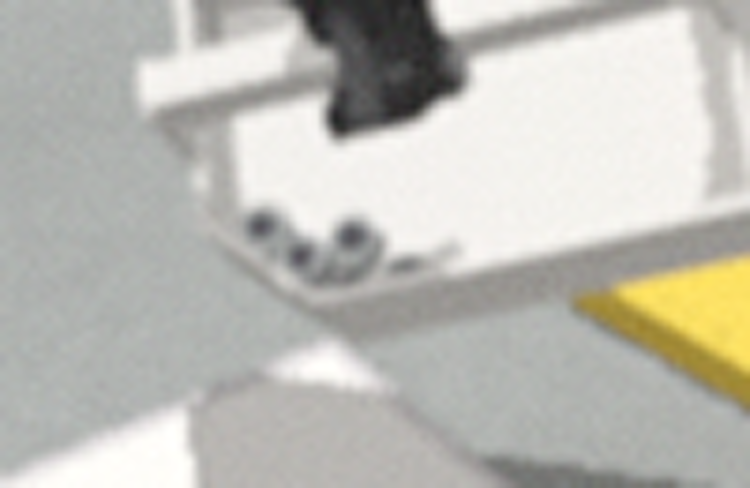

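At 39° three bores are clear (crop 262,222, 303,255 and 352,235). Slivers of probably two more show at the +y wall (345,275 and 405,262). I'll tilt a little further for a moment to see them properly.

Call:
step_arm:
  motion:
    - [0,-0.002,0.003,0.03,0,-0.01,-1]
    - [0,-0.004,0.006,0.06,0,-0.02,-1]
    - [0,-0.006,0.01,0.09,0,-0.03,-1]
    - [0,-0.008,0.01,0.115,0,-0.04,-1]
    - [0,-0.008,0.01,0.12,0,-0.04,-1]

```text
t: 10.38
position: [607.2, -255.2, 208.5]
tcp_rot: [0.394, 2.537, 0.816]
wrist_force: [-0.1, -0.6, -3.3]
finger_gap: 15.1
```

```bash
python3 st.py; python3 look.py l2
```

```text
10.3833 [ 607.21760694 -255.23609703  208.45427185] [ 0.75  0.61 -0.11  1.74 -0.92  0.92  2.56] [ 0.01  0.02 -0.02 -0.01 -0.    0.04  0.01]
angles [108.93777326 127.28748855  43.41429376]
lip [ 570.89934985 -232.66188455  108.71471534] shift to goal [ -5.89934985 -23.03811545 -40.71471534]
h [-0.93069675 -0.36579168]
```

View pics/l2.png

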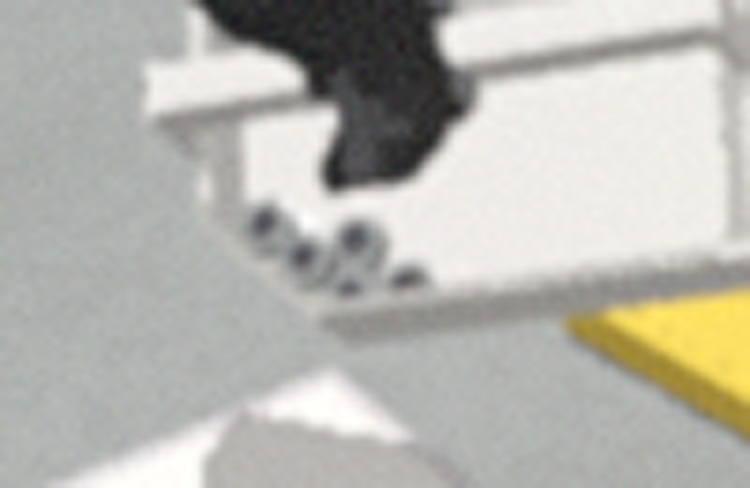

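All five spacers are now visible at the cut corner: (268,222), (307,258), (358,238), (350,288) and (408,278). I'll measure their distances to tray_corner.

```bash
python3 - <<'E'
from h import *
s=state()
T=(R.from_rotvec(s["tcp_rot"])*R.from_rotvec([0.185,-3.134,0]).inv()*R.from_euler("z",186.7,degrees=True)).as_matrix()
o=s["position"]+T@np.array([0,0,-65.3])
u0,v0=proj("side",o+T@np.array([40,35,4]))[0].astype(int)
c=calibration("side");f=K(c);Rc=R.from_rotvec(c["rotation"]).as_matrix()
for a,b in((268,222),(307,258),(358,238),(350,288),(408,278)):
    u=u0-50+(a+.5)/7.5-.5;v=v0-32+(b+.5)/7.5-.5
    r=T.T@Rc@np.array([(u-c["cx"])/f,(v-c["cy"])/f,1]);q=T.T@(c["origin"]-o)
    X=q+r*(14-q[2])/r[2];X[2]=4;print(X.round(1),np.linalg.norm(X-[69.7,44.7,4]).round(1))
# turn back to 31 deg toward (1,1)
yaw=np.arctan2(*(T@[1,0,0])[[1,0]])
h0=T[:2,:]@np.array([1,1,0]);h0=np.append(h0/np.linalg.norm(h0),0)
import itertools
for yw in np.radians([165,170,175]):
    Z=R.from_euler("z",yw);h=Z.apply([1,1,0])/2**.5
    G=R.from_rotvec(np.cross([0,0,1],h)*np.radians(31))*Z
    w=(G*R.from_matrix(T).inv()).as_rotvec()
    tcp=np.array([565,-255.7,68])-G.apply([72.5,47.5,-65.3])
    print(np.degrees(yw),"turn",w.round(3),"shift",(tcp-s["position"]).round(1))
print(R.from_matrix(T).as_euler("ZYX",degrees=True))
E
```

```text
[73.8 23.3  4. ] 21.8
[61.2 37.2  4. ] 11.3
[43.8 33.1  4. ] 28.4
[47.4 49.2  4. ] 22.7
[28.1 48.6  4. ] 41.8
165.0 turn [-0.271  0.064 -0.01 ] shift [  0.6   3.3 -40.6]
170.0 turn [-0.274  0.052  0.076] shift [  0.    7.  -40.6]
175.0 turn [-0.276  0.04   0.163] shift [ -0.8  10.6 -40.6]
[155.37145761  18.92574587 -39.81838658]
```

All five are within 42 mm of the corner point. I'll go back to about 31° and lower to about 5 cm.

Call:
step_arm:
  motion:
    - [0,0,-0.002,-0.02,0.005,0,-1]
    - [0,0.001,-0.005,-0.05,0.012,0,-1]
    - [0,0.001,-0.01,-0.085,0.02,0,-1]
    - [0,0.002,-0.015,-0.12,0.028,0,-1]
    - [0,0.002,-0.02,-0.15,0.036,0,-1]

```text
t: 10.85
position: [607.4, -251.4, 188.2]
tcp_rot: [0.359, 2.612, 0.616]
wrist_force: [-0.7, 0.6, -2.7]
finger_gap: 15.1
```

```bash
cat > go.py <<'E'
from h import *
s=state()
T=(R.from_rotvec(s["tcp_rot"])*R.from_rotvec([0.185,-3.134,0]).inv()*R.from_euler("z",186.7,degrees=True)).as_matrix()
Z=R.from_euler("z",165,degrees=True);h=Z.apply([1,1,0])/2**.5
G=R.from_rotvec(np.cross([0,0,1],h)*np.radians(31))*Z
print("turn",(G*R.from_matrix(T).inv()).as_rotvec().round(3),"shift",(np.array([565,-255.7,68])-G.apply([72.5,47.5,-65.3])-s["position"]).round(1))
E
python3 go.py
```

```text
turn [-0.119  0.027 -0.012] shift [  0.3  -0.  -20.6]
```

Call:
step_arm:
  motion:
    - [0,0,-0.005,-0.03,0.007,-0.003,-1]
    - [0,0,-0.01,-0.06,0.014,-0.006,-1]
    - [0,0,-0.014,-0.085,0.02,-0.008,-1]
    - [0,0,-0.017,-0.1,0.024,-0.01,-1]
    - [0,0,-0.019,-0.11,0.026,-0.011,-1]

```text
t: 11.27
position: [607.7, -250.0, 169.2]
tcp_rot: [0.346, 2.655, 0.464]
wrist_force: [-0.2, -0.1, -3.2]
finger_gap: 15.3
```

Call:
step_arm:
  motion:
    - [0,0,0,0,0,0,-1]
    - [0,0,0,0,0,0,-1]
    - [0,0,0,0,0,0,-1]
    - [0,0,0,0,0,0,-1]
    - [0,0,0,0,0,0,-1]

```text
t: 11.68
position: [607.6, -250.5, 169.2]
tcp_rot: [0.347, 2.654, 0.464]
wrist_force: [0.1, 0.2, -3.6]
finger_gap: 15.2
```

Call:
step_arm:
  motion:
    - [0,0,0,0,0,0,-1]
    - [0,0,0,0,0,0,-1]
    - [0,0,0,0,0,0,-1]
    - [0,0,0,0,0,0,-1]
    - [0,0,0,0,0,0,-1]

```text
t: 12.1
position: [607.6, -250.5, 169.2]
tcp_rot: [0.347, 2.654, 0.464]
wrist_force: [0.3, 0.4, -2.9]
finger_gap: 15.3
```

```bash
python3 st.py; python3 look.py l3; python3 - <<'E'
from h import *
p,d=read_camera("top");cv2.imwrite("pics/top7.png",p[...,::-1])
p,d=read_camera("side");cv2.imwrite("pics/side7.png",p[...,::-1])
s=state()
T=(R.from_rotvec(s["tcp_rot"])*R.from_rotvec([0.185,-3.134,0]).inv()*R.from_euler("z",186.7,degrees=True)).as_matrix()
o=s["position"]+T@np.array([0,0,-65.3])
L=(cloud("side",d)-o)@T
q=L[(abs(L[...,0])<75)&(L[...,1]>0)&(L[...,1]<30)&(L[...,2]<12)&(L[...,2]>-6)&(L[...,0]<20)&(d>0)]
print(len(q),np.linalg.lstsq(np.c_[q[:,:2],np.ones(len(q))],q[:,2],rcond=None)[0],s["wrist_force"],s["finger_gap"])
E
```

```text
12.1 [ 607.59767097 -250.53600444  169.21039901] [ 0.59  0.56 -0.05  1.83 -0.81  0.65  2.5 ] [-0.  0. -0. -0.  0. -0. -0.]
angles [111.2654055  111.81154299  31.28037504]
lip [ 565.0120562  -254.09713672   69.45883887] shift to goal [-0.0120562  -1.60286328 -1.45883887]
h [-0.86670429 -0.49882228]
412 [-2.97953213e-03  6.32460291e-03  3.45210971e+00] [ 0.18532167 -0.10052044 -4.02418453] 15.098809739181286
```

View pics/l3.png

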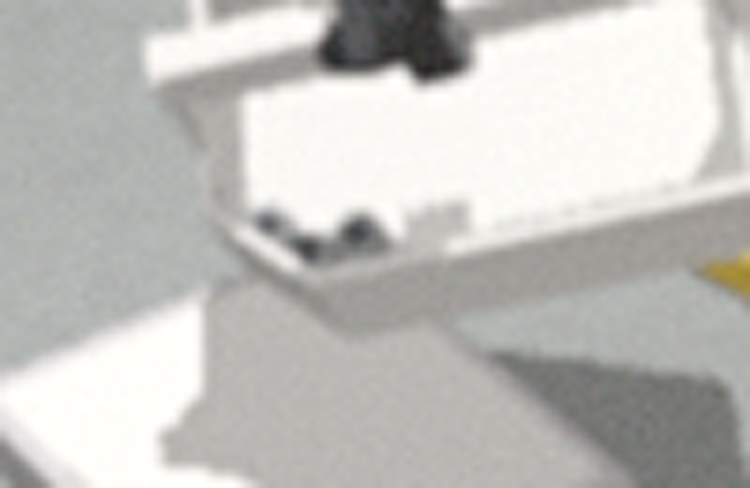

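View pics/side7.png

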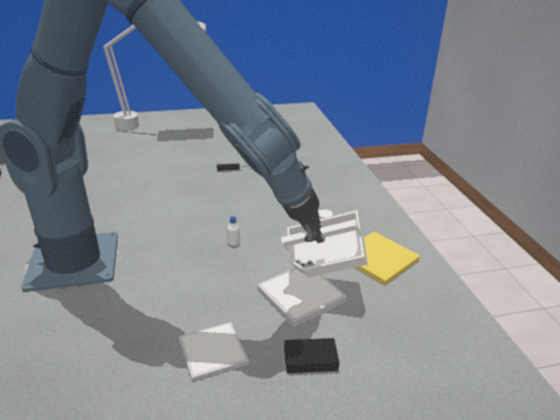

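View pics/top7.png

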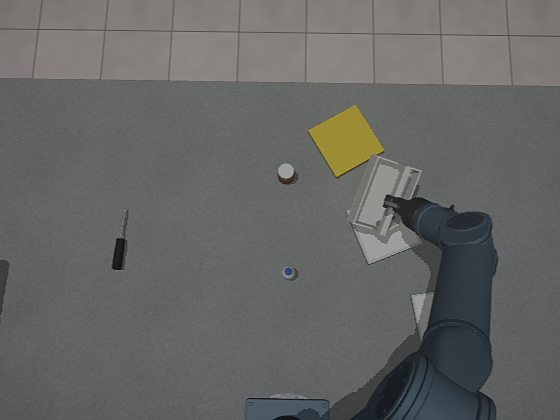

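The final views show the tray held at 31° with its cut corner 51 mm above the plate centre. The spacers are in the corner (crop 270,222, 310,247 and 360,230, the others behind the wall as before). The jar, bottle, screwdriver and case are unmoved, and joint speeds are zero, so I'm handing in.

```bash
python3 -c "
from bench import *
print(close_job())"
```

```text
the job is handed in; nothing more can be done
None
```

The job is handed in: the arm is holding the tray by its bar, tilted about 31° with the cut-off corner lowest, over the larger white plate. I tilted it in the air, went briefly to 43° to count the spacers, then came back and lowered it.

**Last checks at hand-in (12.1 s):**
- **Tilt:** 31.3° overall, with x and y each sloping down about 21°. A depth fit of the tray floor agreed to within about 0.4°.
- **Position:** the lower edge of the cut corner is about 51 mm above the plate and about 2 mm from its centre.
- **Grip and motion:** the finger gap is 15.1 mm on the 16 mm bar, the wrist force is steady at about −3 to −4 N, and joint speeds are zero.
- **Spacers:** at 43° I counted all five, 11 to 42 mm from the corner point.
- **Bystanders:** the jar, bottle, screwdriver and case look unmoved in the pictures, and nothing touched the plate.

**Not fully confirmed:** in the final pose only three spacers are directly visible. The other two are hidden behind the tray walls, and I take them to be where I saw them at 43°. None of the checks disagreed.

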